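# Refit the filter cassette of a bench dust extractor

## Robot

A 6-joint arm with a two-finger parallel gripper is mounted at the origin on the work surface. World frame = base frame: x ahead of the robot, y to its left, z up, the work surface at z = 0. Lengths are in m, angles in rad, forces in N, time in s.
With the tool pointing down it reaches from about 0.375 to 0.975 m from the base axis. Payload 3.8 kg.
Tool frame: the origin (TCP) lies midway between the tips of the shut fingers; the grasp point (between the pads) lies 19 mm behind it; x points along the fingers, y is the direction in which the jaws open and shut, and the axes are right-handed (so a half turn about x gives the same grasp; the last joint's range is limited). The gripper opens to 88 mm and grips with 3 to 60 N. Pads are 18 mm wide; open, the fingers measure 123 mm over their backs; the gripper's body (75 mm by 187 mm) begins 45 mm behind the grasp point.
Start: joints at [-1.365, 0.264, 1.604, -0, 1.274, -0.037], TCP at [0.162, -0.655, 0.239] pointing down, gripper open.
Joint ranges: [-2.63, 2.63], [-0.94, 2.18], [0.31, 2.57], [-1.31, 4.45], [0, 2.66], [-2.55, 2.55]. Speed limits (rad/s): [2.57, 2.57, 3.14, 3.14, 3.14, 3.14].

## Interface

Orientations are given as a rotation vector (axis times angle).
In Python, from cell import manip, inverse_kinematics, cams, order gives the robot as it stands. Calls block until the motion is done:
- manip.move_pose(position, orientation): joint-space move of the TCP to a pose.
- manip.move_linear(position, rate=0.15, rot=None): straight line of the TCP; rot=None keeps the orientation; rate is the mean speed in m/s.
- manip.set_joints(angles): joint-space move.
- manip.set_gripper(opening, force=None): finger opening in m; force is the grip in N (None keeps the last); returns when the fingers have stopped.
- manip.dwell(seconds).
- inverse_kinematics(position, orientation): joint angles nearest the present ones, or None.
- manip.state(): the state.
- cams.capture(name): name is "side" or "top"; returns a dict with "image" (420x560x3 uint8, blue, green, red), "z_map" (420x560 float32, m along the optical axis (not along the pixel's ray), 0 where there is no reading), "intrinsics" (3x3 intrinsics, pixels), "position" and "orientation" of the camera in the world. Camera axes: x right, y down, z forward; pixel columns grow to the right and rows downward; lengths in m; the calibration is good to about 2 mm. A picture is of the moment at which its call begins.
A pose or a line that the arm cannot do raises manip.IKError and nothing moves.
- order.close_job(): hands the job in, once; it reports no verdict.
The state is a dict: "clock": time; "joint_pos": joint angles; "joint_velocities": joint speeds; "tau": joint torques, N m; "tool_pos": TCP position; "tcp_rot": TCP orientation; "contact_force": force on the tool from outside, world axes, zero at the start; "moment": the same for the moment, N m; "gripper_width": finger opening in m.
Only numpy, scipy, OpenCV 4.12 (cv2) and the standard library are available. Lean on these libraries where they do the work, as an engineer would, in place of code of your own. Each camera call takes 0.05 s, during which the arm holds its last target. There are 200 camera calls.

## Task

The filter cassette has been laid back loosely on top of the dust extractor, with its far edge down in the well and its near edge propped up on the catch. Slide it away from the catch until the tongue along its far edge is home under the steel retaining strip, then swing its near edge down against the sprung lifter until the catch snaps over it and holds it down; leave it latched. Do not disturb the pot, the round mosaic, the nippers or the glue bottle.

Things in the scene. Friction and masses are not known exactly. Their poses are not given: they have to be found in the camera images.
- extractor: Grey bench dust extractor, fixed; place and yaw vary. Box 330 (x) x 360 (y) x 120 mm. Origin: centre of underside; z up, x from the catch side (nearer the robot) to the strip side, y left. In its flat top (deck, z 120) a well, x -105 to 121, y -114 to 114. Black rubber ledges 14 mm wide along both sides and at the far end of the well carry the cassette, tops 21.5 mm below the deck.
- strip_edge (a point): Middle of the lower corner of the steel retaining strip's free edge, on the extractor (x 103, y 0, z 116 mm). The strip, 252 mm long in y, 6 mm thick (4 mm below to 2 mm above the deck), overhangs the far end of the well by 18 mm; the tongue goes under it.
- catch_front (a point): Middle of the upper front edge of the black catch housing, on the extractor (x -105, y 0, z 132 mm). The housing, 54 (x) x 60 (y) x 12 mm high, stands on the deck, its front flush with the well's near wall. A small brass tab stands 9 mm above its rear part.
- cassette: Loose filter cassette, about 0.55 kg: aluminium frame 190 (x) x 220 (y) x 20 mm, pleated paper under stiff mesh. Origin: centre of the frame's underside; x towards the tongue, z out of the mesh. Starts tilted 10 to 12 degrees, near edge up on the front edge of the catch housing, far bottom edge on the side ledges 26 to 44 mm short of the strip, 4 mm free at each side, nearly square to the well.
- tongue (a point): Middle of the tongue's outer edge, upper face, on the cassette (x 109, y 0, z 14 mm). Steel tongue along the far edge, 200 mm wide, 5 mm thick, sticking out 14 mm, upper face 6 mm below the frame's top. Slid home (frame against the strip's edge) it is 10 to 14 mm under the strip; the near edge has then come down off the housing onto the catch bolt by itself, cassette still tilted 4 to 8 degrees.
- flange (a point): Middle of the near flange's outer edge, upper face, on the cassette (x -105, y 0, z 14 mm). Flange along the near edge, 120 mm wide, 5 mm thick, sticking out 10 mm, upper face 6 mm below the frame's top; the catch bolt snaps over it. Latched, its upper face lies 4 to 6 mm below the deck.
- press_rim (a point): Middle of the 24 mm broad near rim of the frame, upper face, on the cassette (x -83, y 0, z 20 mm): a solid place to press, clear of the catch. Latched, it lies within 3 mm of the deck's level; pressed right down on the ledges, 1 to 3 mm below the deck. Pressing it down to there takes 8 to 20 N.
- handle (a point): Middle of the top of the blue fixed bar handle, on the cassette (x -35, y 0, z 48 mm). Bar 14 (x) x 90 (y) mm, 12 mm high, its top 28 mm above the frame's top, on two end posts. Sliding the cassette by it takes about 2 to 6 N.
- catch (a joint): Brass slam-catch bolt with a 60 degree bevel, sprung out of its housing towards the well over the middle 26 mm: 0 = fully out, grows in m as the cassette's flange pushes it back (up to about 9 mm, 2 to 4 N) on its way down; it snaps back to about 0 above the flange
- lifter (a joint): Orange sprung lifter bar in the well under the cassette's near edge: 0 = up, grows in m as it is pressed down (stop at 18 mm; 4 N at first, about 7 to 8 N at the latched height, 10 to 13 mm). It lifts the near edge again unless the catch holds it.
- pot: White pot of stone tesserae standing on the extractor's deck, on its left, 54 mm across, 46 mm high; origin at the centre of its base; leave alone
- mosaic: Loose round mosaic, 180 mm across, 15 mm thick, on the green workboard to the robot's right; origin at the centre of its underside; leave alone
- nippers: Black steel nippers lying on the bench to the robot's left, 155 mm long, 20 mm high; origin under the pivot; leave alone
- glue: White glue bottle, 60 mm across, 150 mm tall, standing on the bench to the robot's left; origin at the centre of its base; leave alone

How it is judged:
By the outcome, as a careful person would: the job done as asked, in the order asked, and still so for the second after the job is handed in, with the robot touching nothing.
It also fails if it takes over 32 s, if anything falls off the work surface, if the arm or the gripper's body presses on something with over 40 N, if the wrist force passes 120 N, or if a joint passes its speed limit or range.

## Working session

There is one attempt and no reset: what is moved stays moved. The work goes in short steps, each a Python script; the robot and the scene stay as the last script left them, time stands still between calls to the robot, and variables do not carry over. Pictures are saved under pics/ and viewed, about 8 in all and at most 12, crops included, and the job is handed in when it is done.

```bash
mkdir -p pics; ls; python3 - <<'E'
from cell import manip,cams
import cv2,numpy as np,pickle
d={n:cams.capture(n) for n in("side","top")}
pickle.dump(d,open("c0.pkl","wb"))
for n in d:
    cv2.imwrite(f"pics/{n}0.png",d[n]["image"]); print(n,d[n]["position"],d[n]["orientation"],d[n]["intrinsics"])
print(manip.state())
E
```

```text
pics
side [0.66042948 0.60995646 1.23466795] [-0.13388741 -3.00101941  0.77984149] [[519.62879334   0.         285.6256539 ]
 [  0.         519.62879334 204.93640392]
 [  0.           0.           1.        ]]
top [ 0.50319074 -0.00633946  1.16150846] [-2.17990085  2.21425807 -0.09223662] [[410.4788911    0.         284.4301376 ]
 [  0.         410.4788911  213.32360497]
 [  0.           0.           1.        ]]
{'clock': 0.1, 'joint_pos': array([-1.36492028e+00,  2.64662799e-01,  1.60522114e+00, -3.70801596e-05,
        1.27373009e+00, -3.69229139e-02]), 'joint_velocities': array([-0.00024471, -0.00180223, -0.00330889,  0.00016765,  0.00228636,
       -0.00010112]), 'tau': array([ 2.00394893e-04, -5.03619647e+01, -3.58071578e+01,  7.31423381e-02,
        2.33969477e-02, -5.70394820e-05]), 'tool_pos': array([ 0.1621231 , -0.65457572,  0.23753145]), 'tcp_rot': array([ 2.09307355,  0.25751237, -2.0935077 ]), 'contact_force': array([-0.92798772, -0.25444235,  0.02615972]), 'moment': array([ 0.018697  ,  0.00414846, -0.06129385]), 'gripper_width': 0.08800535690810601}
```

View pics/top0.png

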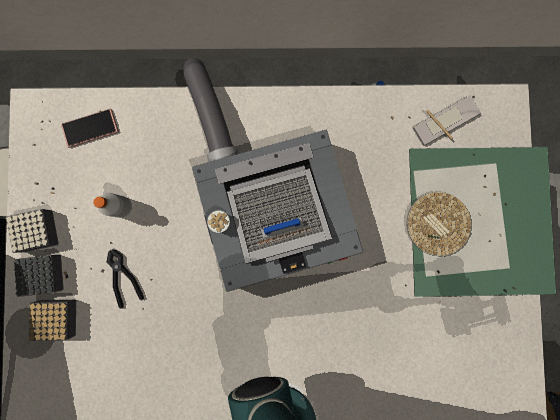

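View pics/side0.png

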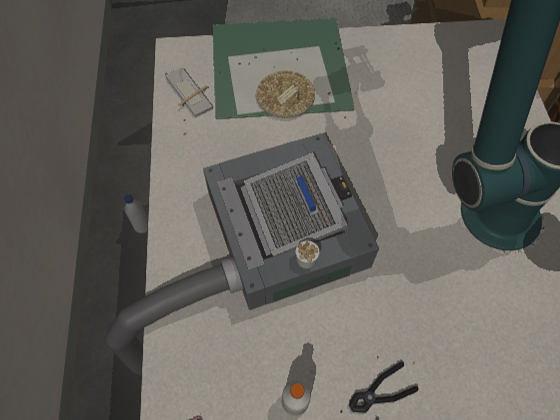

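The top view shows the extractor centred near (277,210), yawed about +15° with the strip at (265,163) and the catch at (292,262). The blue handle is at (281,227) and the pot at (218,221). The side view agrees. Next I'll measure the poses.

```bash
cat >h.py <<'E'
import numpy as np,cv2
from scipy.spatial.transform import Rotation as R
def cloud(c):
    K=c["intrinsics"];z=c["z_map"];v,u=np.indices(z.shape)
    P=np.stack([(u-K[0,2])*z/K[0,0],(v-K[1,2])*z/K[1,1],z],-1)
    W=P@R.from_rotvec(c["orientation"]).as_matrix().T+c["position"]
    W[z<=0]=np.nan
    return W
def blue(c):
    h=cv2.cvtColor(c["image"],cv2.COLOR_BGR2HSV)
    return cv2.inRange(h,(100,120,60),(125,255,255))>0
E
python3 - <<'E'
import pickle
from h import *
d=pickle.load(open("c0.pkl","rb"))
for n in d:
    c=d[n];W=cloud(c);roi=(W[...,0]>.3)&(W[...,0]<.85)&(abs(W[...,1])<.3)
    m=(roi&(W[...,2]>.108)&(W[...,2]<.215)).astype(np.uint8)
    # deck+cassette silhouette in world xy, opened to drop the duct
    g=np.zeros((600,600),np.uint8);p=W[m>0];ij=np.round((p[:,:2]-[.25,-.3])*1000).astype(int)
    ij=ij[((ij>=0)&(ij<600)).all(1)];g[ij[:,0],ij[:,1]]=255
    g=cv2.morphologyEx(g,cv2.MORPH_CLOSE,np.ones((9,9)));g=cv2.morphologyEx(g,cv2.MORPH_OPEN,np.ones((101,101)) if 0 else cv2.getStructuringElement(cv2.MORPH_ELLIPSE,(111,111)))
    k=max(cv2.findContours(g,0,2)[0],key=cv2.contourArea);r=cv2.minAreaRect(k)
    print(n,"rect (y,x)",(r[0][0]/1000-.3,r[0][1]/1000+.25),r[1],r[2])
    b=blue(c)&roi;p=W[b];p=p[~np.isnan(p[:,0])];p=p[p[:,2]>.12]
    t=p[p[:,2]>np.percentile(p[:,2],40)]
    ax=np.linalg.svd(t[:,:2]-t[:,:2].mean(0),full_matrices=False)[2][0]
    (cy,cx),s,a=cv2.minAreaRect(t[:,1::-1].astype(np.float32)*1000)
    print(" handle",len(p),"mean",t.mean(0),"rect",cx,cy,s,a,"axis",np.degrees(np.arctan2(ax[1],ax[0])),"z",np.percentile(p[:,2],[5,50,95]))
    dk=p=W[roi&(abs(W[...,2]-.12)<.008)];print(" deck z median",np.median(dk[:,2]))
    # strip: bright grey
    hs=cv2.cvtColor(c["image"],cv2.COLOR_BGR2HSV)
    print(" strip/deck V", [hs[q[1],q[0]].tolist() for q in ([(265,163),(340,200)] if n=="top" else [(240,222),(340,235)])])
E
```

```text
side rect (y,x) (-0.012334442138671853, 0.5696570129394531) (221.82308959960938, 235.78562927246094) 83.2901611328125
 handle 193 mean [ 0.53896629 -0.01311657  0.16954523] rect 539.4575805664062 -14.103889465332031 (13.273174285888672, 83.64118194580078) 75.47659301757812 axis 104.76424795875047 z [0.15694602 0.1681927  0.17140394]
 deck z median 0.11929329921480802
 strip/deck V [[0, 5, 106], [90, 7, 75]]
top rect (y,x) (-0.01707302856445314, 0.5462884521484375) (253.7652587890625, 357.93798828125) 74.95361328125
 handle 197 mean [ 0.53766259 -0.01685412  0.17269501] rect 538.6871948242188 -17.439640045166016 (12.552709579467773, 87.80712890625) 74.71498107910156 axis -74.65083862193401 z [0.16777959 0.17146542 0.17479611]
 deck z median 0.12186792160225157
 strip/deck V [[8, 8, 132], [105, 5, 99]]
```

```bash
python3 - <<'E'
import cv2,numpy as np
a=cv2.imread("pics/top0.png")[115:300,180:370];b=cv2.imread("pics/side0.png")[125:310,195:385]
cv2.imwrite("pics/crop0.png",cv2.resize(np.hstack([a,b]),(780,380),interpolation=cv2.INTER_CUBIC))
E
```

```text
(no output)
```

View pics/crop0.png

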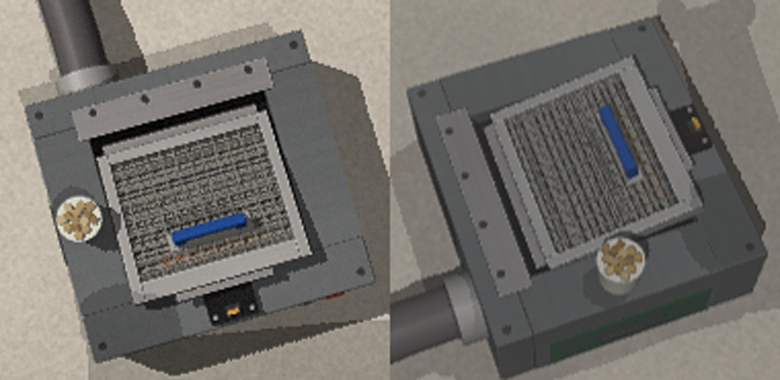

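The crop shows the deck corners, the strip, the gap of about 30 mm in front of it, and the flange resting on the catch housing. Plan: set the open fingers behind the handle bar with the jaws along the extractor's y, push to the strip with force monitoring, then press the rim.

```bash
cat >>h.py <<'E'
def ray(c,uv,z):
    K=c["intrinsics"];uv=np.atleast_2d(uv).astype(float)
    r=np.c_[(uv[:,0]-K[0,2])/K[0,0],(uv[:,1]-K[1,2])/K[1,1],np.ones(len(uv))]@R.from_rotvec(c["orientation"]).as_matrix().T
    p=np.asarray(c["position"]);return p+r*((z-p[2])/r[:,2])[:,None]
E
python3 - <<'E'
import pickle
from h import *
from cell import manip,inverse_kinematics
d=pickle.load(open("c0.pkl","rb"));s=380/780
def px(off,l): return np.array(l)*s+off
T=px([180,115],[(25,107),(300,30),(373,278),(95,362)])   # FL FR NR NL
S=px([195,125],[(500-390,378),(408-390,88),(660-390,18),(766-390,255)]) # FL FR NR NL
for n,q in(("top",T),("side",S)):
    P=ray(d[n],q,.12)[:,:2]
    ax=(P[0]+P[1]-P[2]-P[3])/2;ay=(P[0]+P[3]-P[1]-P[2])/2
    print(n,"centre",P.mean(0),"len",np.linalg.norm(ax),np.linalg.norm(ay),"yaw",np.degrees([np.arctan2(ax[1],ax[0]),np.arctan2(-ay[0],ay[1])]))
print(R.from_rotvec(manip.state()["tcp_rot"]).as_matrix().round(2))
yaw=np.radians(15)
ey=np.array([-np.sin(yaw),np.cos(yaw),0])
for sg in(1,-1):
    x=np.array([0,0,-1.]);y=sg*ey;M=np.c_[x,y,np.cross(x,y)];rv=R.from_matrix(M).as_rotvec()
    print(sg,rv,inverse_kinematics([.5,-.025,.15],rv))
E
```

```text
top centre [ 0.58255369 -0.00717232] len 0.32485163789289395 0.3569279710350344 yaw [14.97427468 15.4167193 ]
side centre [0.57817583 0.00687751] len 0.3346074619781853 0.372311691986126 yaw [17.35722439 13.13323447]
[[-0.    0.24 -0.97]
 [ 0.   -0.97 -0.24]
 [-1.   -0.   -0.  ]]
1 [-0.2055107   1.56100874  0.2055107 ] [-9.97167924e-02  8.29192172e-03  2.06417590e+00 -4.44089210e-16
  1.06912483e+00 -1.93231251e+00]
-1 [ 2.08172838  0.27406474 -2.08172838] [-0.09971679  0.00829192  2.0641759   0.          1.06912483  1.20928015]
```

```bash
cat >>h.py <<'E'
C=np.array([.5826,-.0072]);yaw=np.radians(15.2)
RV=None
EX=np.array([np.cos(yaw),np.sin(yaw),0]);EY=np.array([-np.sin(yaw),np.cos(yaw),0])
_x=np.array([0,0,-1.]);RV=R.from_matrix(np.c_[_x,-EY,np.cross(_x,-EY)]).as_rotvec()
def at(x,y,z): return np.r_[C,0]+x*EX+y*EY+np.array([0,0,z])
def ext(p): q=np.asarray(p)-np.r_[C,0]; return np.array([q@EX,q@EY,q[2]])
E
python3 - <<'E'
from h import *
from cell import manip,cams
manip.set_gripper(.045)
manip.move_pose(at(-.072,.002,.25),RV)
manip.move_linear(at(-.072,.002,.157),.1)
s=manip.state();f0=s["contact_force"];print(s["clock"],ext(s["tool_pos"]),f0,s["gripper_width"])
x=-.072;z=.157
for i in range(40):
    x+=.002
    if x>-.058: z=max(.150,z-.0004)
    manip.move_linear(at(x,.002,z),.04)
    s=manip.state();f=s["contact_force"]-f0
    fx,fy,fz=f@EX,f@EY,f[2]
    e=ext(s["tool_pos"]);print(i,round(s["clock"],2),(e*1000).round(1),np.round([fx,fy,fz],1))
    if fx<-9 or abs(fz)>8: break
c=cams.capture("side");t=cams.capture("top")
cv2.imwrite("pics/push1.png",cv2.resize(np.hstack([t["image"][115:300,180:370],c["image"][125:310,195:385]]),(780,380)))
E
```

```text
4.5167 [-0.07138312  0.00174108  0.15777086] [-0.516116   -0.12641981 -0.47364539] 0.04507627678859602
0 4.77 [-69.4   1.8 157.7] [-0.1  0.1  0.7]
1 5.02 [-67.8   2.  157.1] [-0.3 -0.1  0.6]
2 5.27 [-65.9   2.  157. ] [ 0.4  0.7 -0.1]
3 5.52 [-64.2   2.1 156.8] [-0.1 -0.1  0.9]
4 5.77 [-62.4   2.1 156.6] [-1.7  0.6  0.5]
5 6.02 [-60.1   2.1 156.8] [-1.1 -0.1 -0.9]
6 6.27 [-57.8   2.  156.6] [-0.2  0.  -0.9]
7 6.52 [-55.8   2.  156.3] [-1.6 -0.9 -1.3]
8 6.77 [-53.7   1.9 155.9] [-1.5 -0.1  0.8]
9 7.02 [-50.9   1.8 155.8] [-0.2  0.6 -0.4]
10 7.27 [-50.    1.9 155.2] [-2.6 -0.6  2.7]
11 7.52 [-50.    1.9 154.5] [-8.2 -1.2  5.7]
12 7.77 [-46.4   2.1 153.7] [-1.9 -0.6 -0.4]
13 8.02 [-42.8   2.  154.1] [0.3 0.2 0.3]
14 8.27 [-42.3   2.1 153.4] [-2.6  0.3  2.3]
15 8.52 [-42.3   2.2 152.5] [-8.2 -0.1  5.7]
16 8.77 [-42.3   2.2 151.9] [-14.1   0.2   8.7]
```

View pics/push1.png

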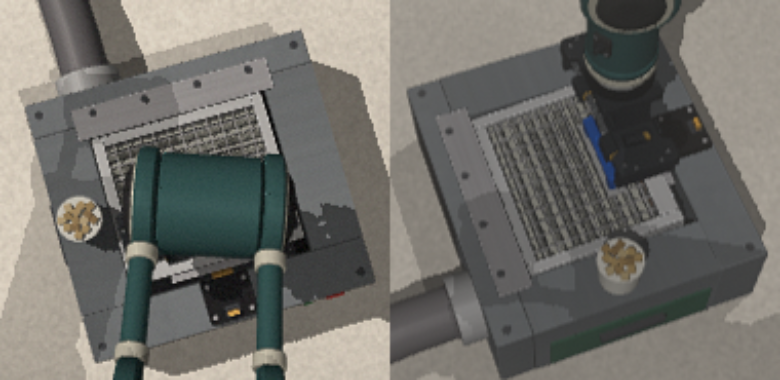

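The push ended on a firm stop. The cassette appears to be at the strip, with its near edge off the housing, but the arm hides much of it. I'll back off and check clearly.

```bash
python3 - <<'E'
from h import *
from cell import manip,cams
import pickle
manip.move_linear(at(-.055,.002,.155),.1)
manip.move_linear(at(-.06,.002,.22),.2)
manip.move_pose(at(-.12,-.25,.26),RV)
d={n:cams.capture(n) for n in("side","top")};pickle.dump(d,open("c1.pkl","wb"))
print(manip.state()["clock"])
c,t=d["side"],d["top"]
cv2.imwrite("pics/chk1.png",cv2.resize(np.hstack([t["image"][130:285,200:355],c["image"][140:295,205:360]]),(800,400),interpolation=cv2.INTER_CUBIC))
d0=pickle.load(open("c0.pkl","rb"))
for D in(d0,d):
  for n in D:
    W=cloud(D[n]);E=(W-np.r_[C,0]);e=np.stack([E@EX,E@EY,W[...,2]],-1)
    b=blue(D[n])&(abs(e[...,0])<.15)&(abs(e[...,1])<.15)&(e[...,2]>.12);p=e[b];t=p[p[:,2]>np.percentile(p[:,2],40)]
    # frame side rims: height profile along x at |y| 95..108
    prof=[]
    for x in np.arange(-.11,.10,.02):
        m=(abs(e[...,0]-x)<.008)&(abs(e[...,1])>.09)&(abs(e[...,1])<.105)
        prof.append(round(float(np.nanmedian(e[...,2][m]))*1000,1) if m.any() else None)
    print(n,"handle",(t.mean(0)*1000).round(1),prof)
E
```

```text
10.7917
side handle [-43.7   5.7 169.5] [149.9, 147.6, 140.7, 137.3, 134.8, 131.4, 127.6, 123.8, 120.8, 118.3, 98.9]
top handle [-45.9   2.5 172.7] [150.2, 151.9, 145.1, 141.6, 137.4, 134.1, 131.0, 126.1, 122.9, 120.9, 102.2]
side handle [-23.8   3.8 156.9] [116.1, 132.2, 131.2, 127.9, 125.7, 124.2, 122.5, 122.0, 119.1, 117.2, 117.7]
top handle [-25.1   0.6 159.8] [119.8, 98.5, 134.5, 130.9, 128.4, 127.3, 126.5, 124.9, 123.1, 121.2, 120.0]
```

View pics/chk1.png

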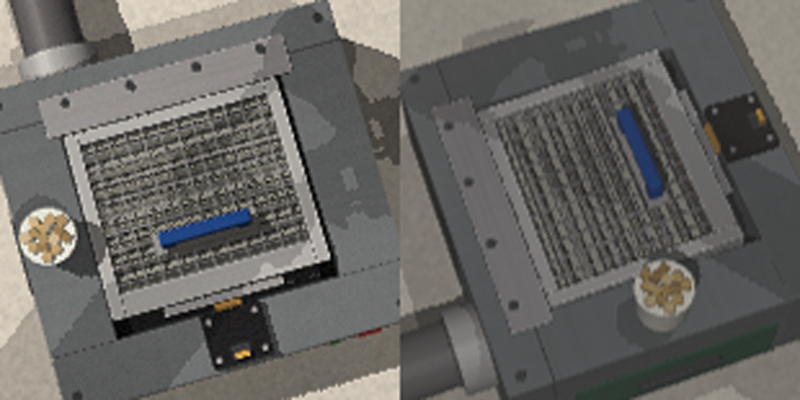

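Home: the far frame edge is flush with the strip and the near flange sits on the bolt. The handle is at x≈-24.5 mm, against -24.1 expected, with a tilt of about 4–5°. Now the press on the rim.

```bash
python3 - <<'E'
from h import *
from cell import manip,cams
import pickle
X=-.076
manip.move_pose(at(X,.001,.21),RV)
manip.move_linear(at(X,.001,.142),.1)
manip.dwell(.2);s=manip.state();f0=s["contact_force"];print(s["clock"],ext(s["tool_pos"]),s["gripper_width"])
z=.142
while z>.108:
    z-=.0015
    manip.move_linear(at(X,.001,z),.03)
    s=manip.state();f=s["contact_force"]-f0
    print(round(s["clock"],2),(ext(s["tool_pos"])*1000).round(1),np.round([f@EX,f@EY,f[2]],1))
    if f[2]>26: break
manip.dwell(.2);s=manip.state();print((ext(s["tool_pos"])*1000).round(1),s["contact_force"]-f0)
manip.move_linear(at(X,.001,.16),.1)
manip.move_linear(at(X,.001,.22),.2)
manip.move_pose(at(-.12,-.25,.26),RV)
manip.dwell(.2)
d={n:cams.capture(n) for n in("side","top")};pickle.dump(d,open("c2.pkl","wb"))
print(manip.state()["clock"])
c,t=d["side"],d["top"]
cv2.imwrite("pics/chk2.png",cv2.resize(np.hstack([t["image"][130:285,200:355],c["image"][140:295,205:360]]),(800,400),interpolation=cv2.INTER_CUBIC))
for n in d:
    W=cloud(d[n]);E=(W-np.r_[C,0]);e=np.stack([E@EX,E@EY,W[...,2]],-1)
    b=blue(d[n])&(abs(e[...,0])<.15)&(abs(e[...,1])<.15)&(e[...,2]>.12);p=e[b];t=p[p[:,2]>np.percentile(p[:,2],40)]
    prof=[]
    for x in np.arange(-.11,.10,.02):
        m=(abs(e[...,0]-x)<.008)&(abs(e[...,1])>.09)&(abs(e[...,1])<.105)
        prof.append(round(float(np.nanmedian(e[...,2][m]))*1000,1) if m.any() else None)
    m=(abs(e[...,0]+.075)<.006)&(abs(e[...,1])<.08);k=(abs(e[...,0])<.1)&(e[...,1]<-.125)&(e[...,1]>-.16)
    print(n,"handle",(t.mean(0)*1000).round(1),prof,"rim",np.nanmedian(e[...,2][m]),"deck",np.nanmedian(e[...,2][k]))
E
```

```text
12.8417 [-0.07534552  0.00077366  0.14292087] 0.04478592207409875
13.09 [-76.    1.  140.6] [0.3 0.5 0.1]
13.34 [-76.1   1.1 138.8] [-0.7 -0.2 -0.4]
13.59 [-76.1   1.  137.3] [ 0.1 -0.2 -0.2]
13.84 [-76.1   1.1 135.8] [-1.3 -0.1 -0.4]
14.09 [-76.    1.  134.5] [-0.9 -0.4 -0.5]
14.34 [-76.    1.  133.2] [-1.1  0.4  2.7]
14.59 [-76.    0.9 132. ] [-2.5  0.9  4.7]
14.84 [-76.    0.9 130.5] [-3.   1.3  4.2]
15.09 [-76.1   0.9 129. ] [-2.8  0.1  4.8]
15.34 [-75.9   0.9 127. ] [-0.4  0.6  2.4]
15.59 [-76.    1.  125.5] [-1.8 -0.4  1.6]
15.84 [-76.    0.9 123.9] [-1.5 -0.3  2.5]
16.09 [-76.    0.9 122.5] [-2.1  0.1  2.2]
16.34 [-76.1   0.9 120.8] [-2.8 -0.5  3.6]
16.59 [-76.1   1.  119.4] [-2.3  0.5  2.4]
16.84 [-76.    0.9 118.9] [-4.8  0.8  8.8]
17.09 [-75.9   0.9 118.9] [-8.8  1.5 18.4]
17.34 [-75.9   0.9 118.8] [-12.5   3.   27.1]
[-75.9   0.9 118.8] [-13.00353032   0.51067983  26.95341688]
19.9
side handle [-25.9   5.4 148. ] [115.1, 118.2, 119.2, 117.6, 117.7, 116.2, 116.1, 116.1, 116.4, 115.6, 117.0] rim 0.11985564498007806 deck 0.11885296758339625
top handle [-27.    1.  151.1] [120.6, 92.7, 122.7, 120.3, 120.5, 120.5, 120.1, 119.9, 118.6, 119.2, 120.0] rim 0.12316433344166389 deck 0.1219557280488841
```

View pics/chk2.png

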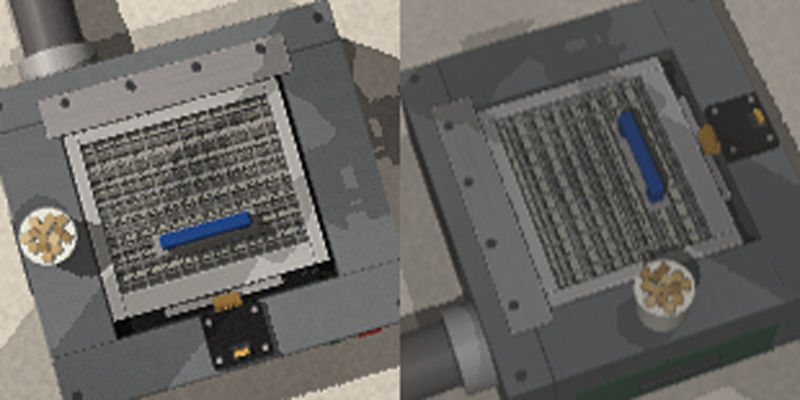

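Latched: the brass bolt (227,300 in the left half, 710,138 in the right) now lies over the flange. The rim is about 1 mm above deck level with the arm away. The handle is at x≈-26.5 mm, against -27 for fully home, and the pot is unmoved.

```bash
python3 -c "
from cell import order,manip
order.close_job();print(manip.state()['clock'])"
```

```text
the job is handed in; nothing more can be done
the job is handed in; nothing more can be done
```

The cassette is latched and the job is handed in; the robot's clock read 19.9 s at the last check before that, against the 32 s limit.

- **Slide:** I pushed the cassette by its handle with the part-open fingers until it stopped firmly at the strip, at about 14 N. With the arm clear, the handle was about 24.5 mm on the catch side of the extractor's centre, against 24.1 mm expected for home. The near edge had dropped off the housing onto the bolt.
- **Press:** I pressed the near rim down until it bottomed on the ledges, at 27 N, then withdrew.
- **Last checks, with the arm clear:**
  - The brass bolt is visible over the flange.
  - The near rim stays about 1 mm above deck level; latched allows up to 3 mm.
  - The handle is within about 1 mm of where it should be when fully home.
  - The pot looks unmoved. I didn't check the mosaic, nippers or glue again, but the arm never worked near them.

No check failed. The two cameras' heights differed by a steady 3 mm or so, so I judged heights against the deck in each view. The side camera's estimate of where the extractor stands differed from the top camera's by about 14 mm. I used the top view, and the contacts came where it predicted.

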